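# Uncover the balance and hold its calibration plunger at half travel

### The job

Lift the blue cover plate off the balance and set it down, not dropped, flat and handle up in the middle of the green rubber mat. Then push the red calibration plunger that was under it down to half its travel (8 mm of 16 mm), never down to its stop, and hold it steady there: the program finishes with the robot still holding the plunger at half travel. Leave the tins, bottles and beaker where they stand.

Things in the scene. Friction and masses are not known exactly. Their poses are not given: they have to be found in the camera images.
- balance: white laboratory balance fixed to the bench, 200 mm wide (y), x = -173 to +110 mm, blue front panel towards -x. Origin on the bench under the plunger's axis, z up. Deck 55 mm high; on it four pillars, 18 mm diameter, at x = +-50, y = +-60 mm, tops 85 mm above the bench, carry the cover; those at (-50,-60) and (50,60) have a 7 mm locating pin, 12 mm tall (tops 97 mm above the bench).
- cover: loose blue plate, 130 (x) by 150 (y) by 6 mm, 0.2 to 0.35 kg, two 11 mm holes over the balance's pins, upright rib handle in the middle: 70 mm long (x), 14 mm wide (y), top 38 mm above the plate's underside. Origin at the centre of the underside, z up on the handle side. Starts on the pillars (underside 85 mm above the bench), axes along the balance's; lifts straight up.
- mat: green rubber mat lying fixed on the bench, 210 by 210 mm, 3 mm thick, left or right of the balance; origin at the centre of its underside, z up.
- plunger (a joint): travel of the balance's red calibration plunger, downwards, in m: 0 released, 0.008 half way, 0.016 at its stop. A spring returns it: 3 N to start it moving, 0.6 N more per mm, so about 7.8 N at half travel.
- plunger_top (a point): centre of the top of the plunger's round red cap (36 mm diameter, 8 mm thick), under the middle of the cover. Released: 79 mm above the bench, 24 mm above the deck; it moves straight down with the plunger. A black collar, 50 mm diameter, stands 8 mm above the deck around it: at half travel the cap's underside is level with the collar's rim, at the stop its top is.
- tray: shallow aluminium tray fixed on the bench, 200 by 200 mm, 14 mm high, on the other side of the balance from the mat, holding three tins; origin at the centre of its underside.
- tin1: closed round aluminium sample tin with a steel lid, 64 mm across, 34 mm tall, standing on the tray; origin at the centre of its underside. Bystander.
- tin2: closed round aluminium sample tin with a steel lid, 64 mm across, 34 mm tall, standing on the tray; origin at the centre of its underside. Bystander.
- tin3: closed round aluminium sample tin with a steel lid, 64 mm across, 34 mm tall, standing on the tray; origin at the centre of its underside. Bystander.
- bottle_large: white bottle with a blue cap, 72 mm diameter, 170 mm tall, behind the balance; origin at the centre of its underside. Bystander.
- bottle_small: clear bottle with a blue cap, 60 mm diameter, 140 mm tall, behind the balance; origin at the centre of its underside. Bystander.
- dropper: small yellow bottle, 32 mm diameter, 75 mm tall, behind the balance; origin at the centre of its underside. Bystander.
- beaker: open glass beaker, 70 mm diameter, 90 mm tall, behind the balance; origin at the centre of its underside. Bystander.

How it is judged:
By the outcome, as a careful person would: the job done as asked, in the order asked, and still so for the second after the job is handed in, while the arm keeps its last pose, push and grip.
It also fails if it takes over 54 s, if anything falls off the work surface, if the arm or the gripper's body presses on something with over 40 N, if the wrist force passes 120 N, or if a joint passes its speed limit or range.

### The arm

A 6-joint arm with a two-finger parallel gripper is mounted at the origin on the work surface. World frame = base frame: x ahead of the robot, y to its left, z up, the work surface at z = 0. Lengths are in m, angles in rad, forces in N, time in s.
With the tool pointing down it reaches from about 0.275 to 0.875 m from the base axis. Payload 12.5 kg.
Tool frame: the origin (TCP) lies midway between the tips of the shut fingers; the grasp point (between the pads) lies 19 mm behind it; z points along the fingers, y is the line along which they close (so a half turn about z gives the same grasp; the last joint's range is limited). The gripper opens to 85 mm and grips with 20 to 120 N. Pads are 22 mm wide; open, the fingers measure 114 mm over their backs; the gripper's body (76 mm by 85 mm) begins 54 mm behind the grasp point. The pads swing forward as they close: fully open they stand 13 mm farther back than shut.
Start: joints at [1.117, 0.351, 1.652, -0, 1.139, -0.085], TCP at [0.198, 0.513, 0.231] pointing down, gripper open.
Joint ranges: [-2.75, 2.75], [-0.79, 2.1], [0.01, 2.65], [-1.57, 4.71], [0.07, 3.14], [-2.87, 2.87]. Speed limits (rad/s): [2.22, 2.22, 2.79, 3.14, 3.14, 3.14].

### API

Orientations are given as a unit quaternion [x, y, z, w].
In Python, from cell import r, vision, telemetry gives the robot as it stands (r), with the cameras (vision) and the readings (telemetry). Calls block until the motion is done:
- r.move_to(position, orientation): joint-space move of the TCP to a pose.
- r.move_linear(position, rot=None, vel=0.15): straight line of the TCP; rot=None keeps the orientation; vel is the mean speed in m/s.
- r.set_joints(angles): joint-space move.
- r.set_gripper(opening, squeeze=None): opening from 0.0 (shut) to 1.0 (fully open); squeeze is the grip in N (None keeps the last); returns when the fingers have stopped.
- r.sleep(seconds).
- r.inverse_kinematics(position, orientation): joint angles nearest the present ones, or None.
- telemetry.get_obs(): the state.
- vision.get_image(name): name is "side" or "top"; returns a dict with "pixels" (400x640x3 uint8, red, green, blue), "fx", "fy", "cx", "cy" (pixels), "camera_from_world" (4x4, takes a point from world to camera coordinates). Camera axes: x right, y down, z forward; pixel columns grow to the right and rows downward; lengths in m; the calibration is good to about 2 mm. A picture is of the moment at which its call begins. There is no depth.
A pose or a line that the arm cannot do raises r.PlanningError and nothing moves.
- r.hand_in(): hands the job in; it is judged then, once.
The state is a dict: "t": time; "q": joint angles; "qvel": joint speeds; "effort": joint torques, N m; "tool_pos": TCP position; "ee_rot": TCP orientation; "contact_force": force on the tool from outside, world axes, zero at the start; "torque": the same for the moment, N m; "opening": opening from 0.0 (shut) to 1.0 (fully open); "finger_force": force on a finger pad.
Only numpy, scipy, OpenCV 4.12 (cv2) and the standard library are available. Lean on these libraries where they do the work, as an engineer would, in place of code of your own. Each camera call takes 0.05 s, during which the arm holds its last target. There are 200 camera calls.

## Working session

There is one attempt and no reset: what is moved stays moved. The work goes in short steps, each a Python script; the robot and the scene stay as the last script left them, time stands still between calls to the robot, and variables do not carry over. Pictures are saved under pics/ and viewed, at most 10 in all, crops included, and the job is handed in when it is done.

```bash
mkdir -p pics; ls
python3 - <<'E'
from cell import r, vision, telemetry
import cv2,numpy as np
for n in("top","side"):
    i=vision.get_image(n); cv2.imwrite(f"pics/{n}0.png",i["pixels"][:,:,::-1]); print(n,i["fx"],i["fy"],i["cx"],i["cy"],np.round(i["camera_from_world"],3).tolist())
o=telemetry.get_obs();print(o["t"],o["ee_rot"],o["contact_force"],o["opening"])
E
```

```text
cell.py
pics
top 448.78031584447746 448.78031584447746 324.27534381043614 198.90690292666923 [[0.001, -1.0, -0.017, 0.032], [-0.992, 0.002, -0.127, 0.578], [0.127, 0.017, -0.992, 1.153], [0.0, 0.0, 0.0, 1.0]]
side 390.17796625303725 390.17796625303725 316.692753973518 201.7178548176286 [[0.747, -0.664, 0.02, -0.434], [-0.35, -0.419, -0.838, 0.27], [0.565, 0.619, -0.546, 0.629], [0.0, 0.0, 0.0, 1.0]]
0.1 [ 1.83370833e-01  9.83043665e-01 -5.20499755e-04 -1.35342990e-04] [ 0.16017075  0.06723655 -0.95873362] 1.005283745143957
```

View pics/top0.png

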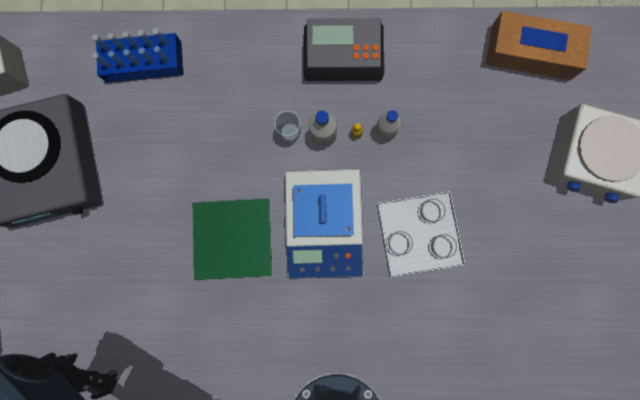

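View pics/side0.png

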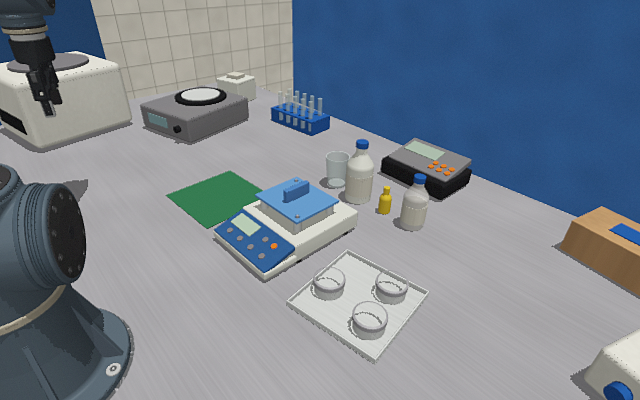

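The top view shows the cover at about columns 292–355, rows 184–238, with its handle near (323, 209). The mat's corners are near (193,202), (270,199), (272,278) and (195,280). I'll enlarge that area to read them more closely.

Run:
```python
import cv2
a=cv2.imread("pics/top0.png")[160:285,180:370]; cv2.imwrite("pics/crop.png",cv2.resize(a,None,fx=4,fy=4,interpolation=cv2.INTER_CUBIC))
```

```text
(no output)
```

View pics/crop.png

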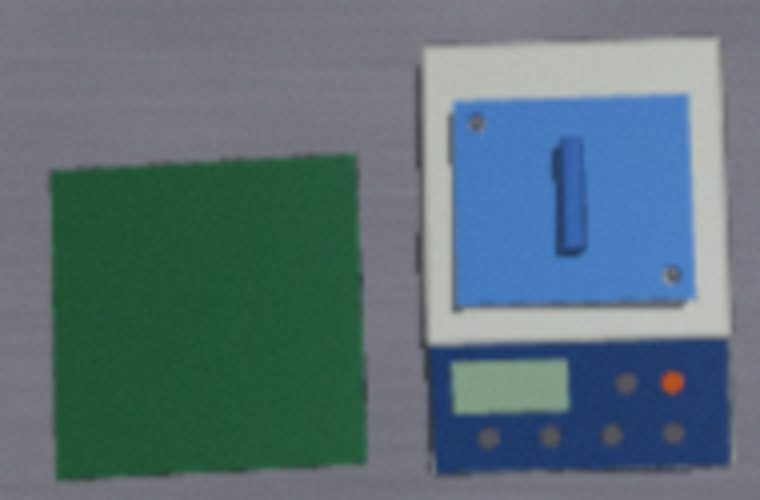

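The crop shows:
- **Plate corners:** (455,101), (688,95), (695,299), (454,305).
- **Pins:** (477,122) and (672,273).
- **Handle top:** (560,139), (581,138), (586,248), (564,249).
- **Mat corners:** (52,171), (356,155), (366,463), (57,479).

```bash
cat > h.py <<'E'
import numpy as np
from cell import r, vision, telemetry
from scipy.spatial.transform import Rotation as R
def back(im,px,z):
    T=im["camera_from_world"];Rm=T[:3,:3];c=-Rm.T@T[:3,3]
    d=np.c_[(px[:,0]-im["cx"])/im["fx"],(px[:,1]-im["cy"])/im["fy"],np.ones(len(px))]@Rm
    return c+d*((z-c[2])/d[:,2])[:,None]
def proj(im,p):
    p=np.atleast_2d(p)@im["camera_from_world"][:3,:3].T+im["camera_from_world"][:3,3]
    return p[:,:2]/p[:,2:]*[im["fx"],im["fy"]]+[im["cx"],im["cy"]]
def fit(obs,model):  # 2D rigid: x,y,yaw, residual
    o=obs[:,:2]-obs[:,:2].mean(0);m=model-model.mean(0)
    a=np.angle(np.sum((o[:,0]+1j*o[:,1])*np.conj(m[:,0]+1j*m[:,1])))
    M=np.array([[np.cos(a),-np.sin(a)],[np.sin(a),np.cos(a)]])
    t=obs[:,:2].mean(0)-M@model.mean(0)
    return t,a,obs[:,:2]-(model@M.T+t)
E
python3 - <<'E'
from h import *
im=vision.get_image("top");np.set_printoptions(precision=4,suppress=True)
c=lambda l:(np.array(l,float)+.5)/4-.5+[180,160]
s=np.array([[1,1],[1,-1],[-1,-1],[-1,1]])
for n,l,z,m in(("plate",[(455,101),(688,95),(695,299),(454,305)],.091,s*[.065,.075]),
 ("pins",[(477,122),(672,273)],.097,np.array([[.05,.06],[-.05,-.06]])),
 ("handle",[(560,139),(581,138),(586,248),(564,249)],.123,s*[.035,.007]),
 ("mat",[(52,171),(356,155),(366,463),(57,479)],.003,s*.105)):
    t,a,e=fit(back(im,c(l),z),m);print(n,t,a,(e*1e3).round(1).tolist())
    if n=="plate":P=t,a
    if n=="mat":Q=t
si=vision.get_image("side")
t,a=P;M=R.from_euler('z',a).as_matrix()
print("side handle ends",proj(si,np.array([[.035,0,.123],[-.035,0,.123]])@M.T+[*t,0]),"plate corners",proj(si,np.c_[s*[.065,.075],np.full(4,.091)]@M.T+[*t,0]),"mat",proj(si,[*Q,.003]))
import cv2
cv2.imwrite("pics/side1.png",cv2.resize(si["pixels"][150:290,160:360,::-1],None,fx=4,fy=4,interpolation=cv2.INTER_CUBIC))
E
```

```text
plate [0.5441 0.0344] 0.020536753879962726 [[-0.6, -1.3], [-0.1, 0.6], [0.7, -0.1], [0.0, 0.8]]
pins [0.5449 0.0336] 0.03296057060832805 [[-0.3, -0.4], [0.3, 0.4]]
handle [0.5445 0.0338] 0.04180502677509281 [[-1.1, -0.6], [-1.1, 0.5], [1.1, 0.3], [1.1, -0.2]]
mat [0.4746 0.2834] 0.05155824165430759 [[-0.9, -0.7], [-1.0, 0.6], [1.0, 1.3], [1.0, -1.1]]
side handle ends [[307.2425 180.0747]
 [283.8015 190.3307]] plate corners [[296.3565 176.0003]
 [338.4846 200.1382]
 [295.398  222.0586]
 [254.1016 193.7638]] mat [[219.2783 195.4143]]
```

View pics/side1.png

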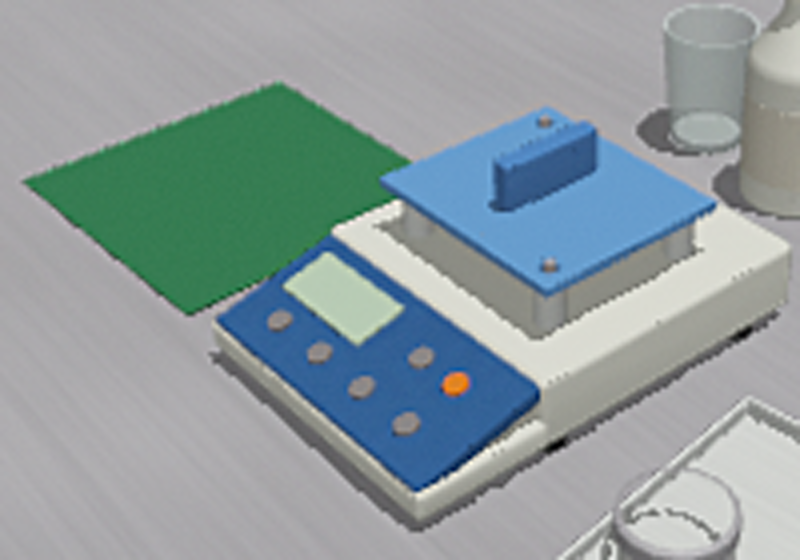

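In the side view the predicted handle ends and plate corners fall within about 1–2 px of the observed ones, for example the handle top at crop (590,125) and (500,160). So the cover is at (0.5445, 0.0338) with yaw about 0.03, and the mat at (0.4746, 0.2834) with yaw 0.052. Next I'll grasp the handle.

```bash
cat >> h.py <<'E'
C=np.array([.5445,.0338]);YC=.030;MAT=np.array([.4746,.2834]);YM=.0516
def q(yaw): return (R.from_euler('z',yaw)*BASE).as_quat()
BASE=R.from_quat([0,1,0,0])
def f(n=5):
    a=[]
    for _ in range(n): a.append(telemetry.get_obs()["contact_force"]);r.sleep(.02)
    return np.mean(a,0).round(2)
E
python3 - <<'E'
from h import *
print(r.inverse_kinematics([*C,.2],q(YC)),r.inverse_kinematics([*MAT,.2],q(YM)),r.inverse_kinematics([*C,.2],q(YC+np.pi)))
r.move_to([*C,.2],q(YC)); print(f())
r.move_linear([*C,.0955],vel=.08); print(f(),telemetry.get_obs()["tool_pos"])
r.set_gripper(0.0,60); o=telemetry.get_obs(); print(o["opening"],o["finger_force"],f(),o["t"],o["tool_pos"])
import cv2
for n in("side",):
    i=vision.get_image(n); cv2.imwrite("pics/grasp.png",cv2.resize(i["pixels"][110:290,180:380,::-1],None,fx=3,fy=3))
E
```

```text
[-2.33431823e-02  3.77584570e-01  1.69640537e+00 -4.44089210e-16
  1.06760272e+00 -1.62413951e+00] [ 4.54089316e-01  3.90204718e-01  1.67746935e+00 -4.44089210e-16
  1.07391859e+00 -1.16830701e+00] [-2.33431823e-02  3.77584570e-01  1.69640537e+00 -4.44089210e-16
  1.06760272e+00  1.51745314e+00]
[-0.36  0.06 -0.14]
[ 0.28  0.12 -0.22] [0.54473519 0.0337891  0.09592084]
0.15952247574559736 59.01550769805908 [-0.35 -0.63  2.87] 4.6 [0.54463144 0.03376852 0.0956805 ]
```

View pics/grasp.png

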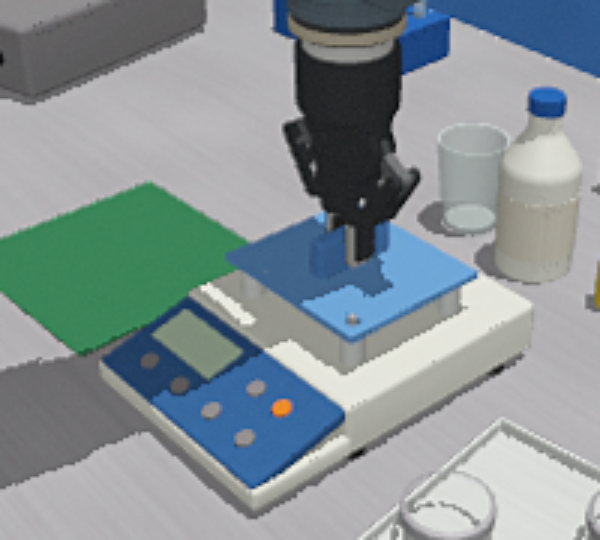

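The fingers straddle the handle at about (345,250), and the 13.6 mm opening matches its 14 mm width. Next: lift and carry.

Run:
```python
from h import *
r.move_linear([*C,.13],vel=.06); o=telemetry.get_obs(); print(f(),o["opening"],o["torque"])
r.move_linear([*C,.2],vel=.12)
r.move_linear([*MAT,.2],q(YM),vel=.12); print(f(),telemetry.get_obs()["opening"])
r.move_linear([*MAT,.05],vel=.1); o=telemetry.get_obs(); print(f(),o["opening"],o["tool_pos"],o["t"])
import cv2
i=vision.get_image("side"); cv2.imwrite("pics/carry.png",cv2.resize(i["pixels"][100:290,140:380,::-1],None,fx=3,fy=3))
```

```text
[ 0.27  0.21 -2.08] 0.1529015771318752 [0.03530018 0.00948889 0.0176609 ]
[ 0.2   0.1  -1.99] 0.15265444858944618
[ 0.05 -0.08 -1.93] 0.1522023088417103 [0.47487879 0.28356435 0.05051177] 10.3167
```

View pics/carry.png

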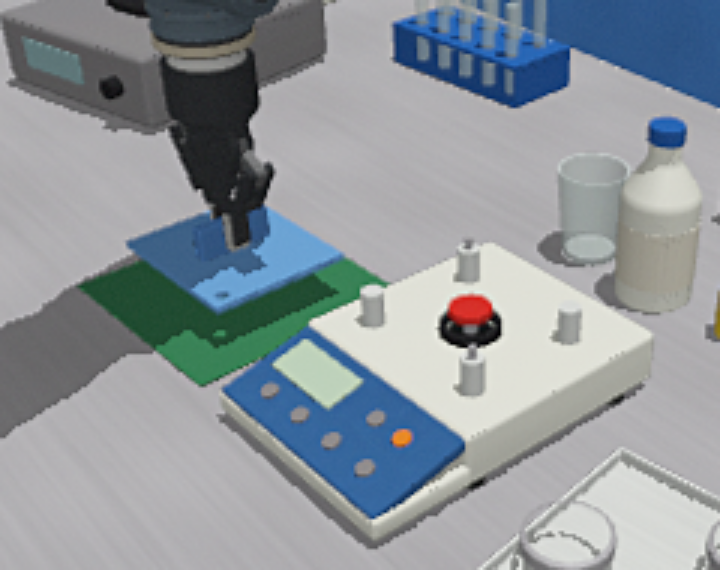

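The cover hangs level over the mat at about (235,260). The plunger's red cap is uncovered at crop (470,308). Now I'll lower the cover until it touches, release it, retreat and look.

Run:
```python
from h import *
r.move_linear([*MAT,.018],vel=.06); b=f()[2]; z=.018
while z>.009:
    z-=.0007; r.move_linear([*MAT,z],vel=.03); F=f(3)[2]
    if F-b>1.2: break
print(b,F,z,telemetry.get_obs()["tool_pos"])
r.set_gripper(0.5); r.sleep(.1); print(f(),telemetry.get_obs()["opening"])
r.move_linear([*MAT,.10],vel=.08)
r.move_linear([*C,.15],q(YC),vel=.15); r.set_gripper(0.0,40); o=telemetry.get_obs(); print(f(),o["opening"],o["t"])
import cv2
i=vision.get_image("side"); s=i["pixels"][:,:,::-1]
print(proj(i,[*C,.079]),proj(i,[*MAT,.009]))
t=vision.get_image("top"); print(proj(t,[*MAT,.009]))
cv2.imwrite("pics/placed.png",np.vstack([cv2.resize(s[130:270,140:340],None,fx=2.8,fy=2.8),cv2.resize(t["pixels"][190:290,180:380,::-1],(560,200*280//200))[:208] if 0 else cv2.resize(t["pixels"][190:264,180:380,::-1],(560,207))]))
cv2.imwrite("pics/top2.png",cv2.resize(t["pixels"][180:300,180:370,::-1],None,fx=4,fy=4,interpolation=cv2.INTER_CUBIC))
```

```text
-2.3 6.56 0.013100000000000004 [0.47465284 0.28340337 0.01368986]
[0.36 0.05 0.11] 0.5012757953924187
[-0.13  0.25 -0.54] 0.0010177867517216826 17.5167
[[296.24788076 201.29730005]] [[219.00326027 193.55945166]]
[[231.01184935 238.38547022]]
```

View pics/placed.png

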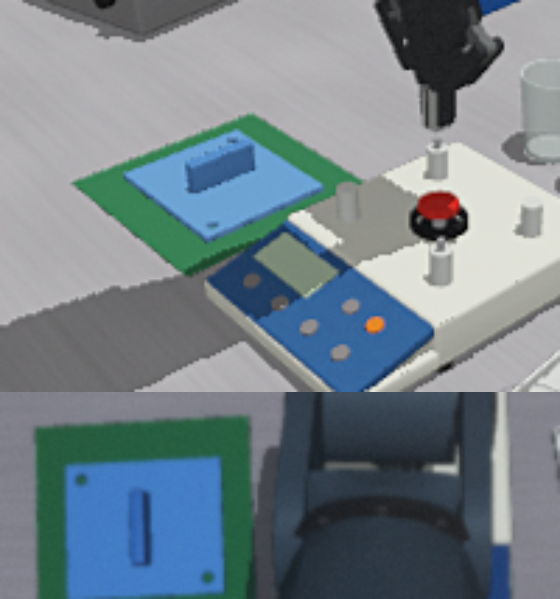

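View pics/top2.png

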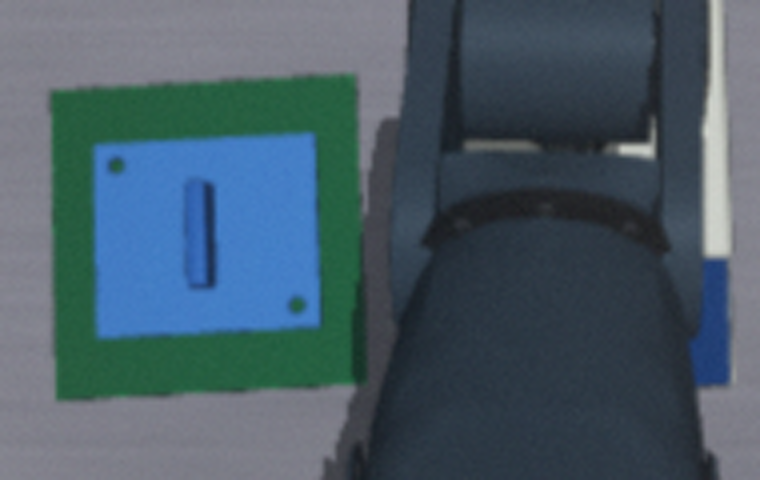

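The cover lies flat, handle up, centred on the mat: cover centre is about (206,236) in the top crop and the mat's about (207,237). The red cap is at about (438,205) in the side crop, where predicted. Next I'll push the plunger, finding contact by force.

Run:
```python
from h import *
r.move_linear([*C,.084],vel=.08); r.sleep(.2); b=f()[2]; print(b,telemetry.get_obs()["tool_pos"])
z=.0825; L=[]
while z>.0725:
    r.move_linear([*C,z],vel=.02); F=f(4)[2]-b; p=telemetry.get_obs()["tool_pos"][2]; L.append((round(z*1e3,2),round(p*1e3,2),round(F,2))); z-=.0008
print(L,telemetry.get_obs()["t"])
```

```text
0.22 [0.54465905 0.03381289 0.08429423]
[(82.5, np.float64(82.45), np.float64(-0.41)), (81.7, np.float64(81.67), np.float64(0.21)), (80.9, np.float64(80.91), np.float64(-0.43)), (80.1, np.float64(80.08), np.float64(-0.67)), (79.3, np.float64(79.28), np.float64(-0.52)), (78.5, np.float64(78.64), np.float64(2.45)), (77.7, np.float64(77.73), np.float64(3.28)), (76.9, np.float64(76.95), np.float64(3.85)), (76.1, np.float64(76.12), np.float64(4.67)), (75.3, np.float64(75.34), np.float64(4.87)), (74.5, np.float64(74.58), np.float64(5.03)), (73.7, np.float64(73.82), np.float64(5.59)), (72.9, np.float64(73.04), np.float64(5.54))] 23.075
```

Contact comes at z ≈ 79.0 mm, as it must, and the force slope fits the spring. So the target is a measured tool height of 71.0 mm.

Run:
```python
from h import *
r.move_linear([*C,.0709],vel=.02); r.sleep(.5); print(telemetry.get_obs()["tool_pos"],f(10),f(10))
d=telemetry.get_obs()["tool_pos"][2]-.071
if abs(d)>.00015: r.move_linear([*C,.0709-d],vel=.02); r.sleep(.5)
o=telemetry.get_obs(); print(o["tool_pos"],f(15),o["t"])
import cv2
i=vision.get_image("side"); print(proj(i,[[*C,.071],[*C,.063]]))
cv2.imwrite("pics/push.png",cv2.resize(i["pixels"][160:240,240:350,::-1],None,fx=6,fy=6,interpolation=cv2.INTER_CUBIC))
```

```text
[0.54460161 0.03380605 0.07114163] [-1.03 -0.13  7.4 ] [-1.12 -0.16  7.48]
[0.54458376 0.03381071 0.07114275] [-1.05  0.21  7.62] 24.1583
[[296.2785892  204.144847  ]
 [296.30900735 206.96547497]]
```

View pics/push.png

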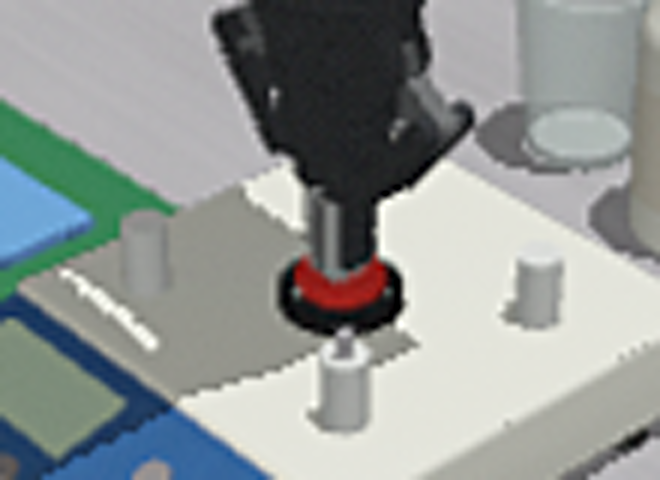

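The fingers press the middle of the cap at about (340,280), and its underside looks level with the collar's rim. The height is 71.1 mm and the force 7.6 N against 7.8 N expected, so I'm handing in.

```bash
python3 -c "
from cell import r, vision, telemetry
print(r.hand_in())"
```

```text
the job is handed in; nothing more can be done
None
```

The cover lies flat and handle up in the middle of the mat, and the arm is holding the plunger at about 7.9 mm of travel with about 7.6 N; the job was handed in at about 24 s.

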